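# Find the stamped parts crate and push it to the dispatch line

### The job

Two like wooden parts crates stand on the desk, one left and one right of the soldering station, and one of them has a ring stamped underneath. First push the left crate over, then the right one, each away from you onto its back so that its underside faces you; then push the stamped one, as it lies, further away until the middle of its leading rim is over the tape of the dispatch line, and leave the other lying short of the tape. Work only with the fingers, never pick a crate up, and do not disturb the other things on the desk.

Things in the scene. Friction and masses are not known exactly. Their poses are not given: they have to be found in the camera images.
- crate_a: open wooden parts crate, slatted front and back, empty, 60 deep (x) x 84 wide (y) x 90 tall (z), walls and floor 4, 0.13-0.25 kg. Origin: centre of underside; z to the rim. Stands on a 3 mm thick mat, z up, x away from the robot within 0.25 rad. Pushed on its front face 70 to 80 mm up by fingers that rise some 20 mm with it, it tips about its far lower edge, sliding little; past 40 deg it falls on its back: x down, z away, origin 33 mm up.
- crate_b: open wooden parts crate, slatted front and back, empty, 60 deep (x) x 84 wide (y) x 90 tall (z), walls and floor 4, 0.13-0.25 kg. Origin: centre of underside; z to the rim. Stands on a 3 mm thick mat, z up, x away from the robot within 0.25 rad. Looks and behaves like crate_a; only the underside tells them apart.
- stamp (a point): centre of the stamp, a dark inked ring 44 mm across with a dot in it, flat on the underside of one of the crates, at that underside's centre; hidden while that crate stands
- crate_a_rim (a point): centre of the open mouth of crate_a, in the plane of its rim (90 mm along its z from its origin); axes as the crate's
- crate_b_rim (a point): the same point of crate_b
- line: the dispatch line: a flat strip of pale paper tape stuck on the desk beyond both crates, 40 wide (its x, away from the robot) x 780 long (its y), no thickness to bump on; between the mats and it is bare desk, 3 mm lower. Origin: its centre; turned 0.10 to 0.18 rad so that its left end is nearer the robot
- primer_jar: bystander, jar with a black lid, 66 mm wide, 70 tall, between the soldering station and the line; origin under its middle. Leave it alone
- parts_tray: bystander, blue divided tray, 66x110x22, at the right behind the vise; origin under its middle. Leave it alone
- solder_reel: bystander, reel of solder, 86x62x35, to the left of the left crate; origin under its middle. Leave it alone
- pliers: bystander, yellow-handled pliers lying flat, 50x102x11, at the left; origin under its middle. Leave it alone
Not all that is in view belongs to the job. Leave any blue or white look-alike of the crate_a alone.

How it is judged (in metres and radians):
On the way, in this order (a step that is already met when the one before it is completed fails the run):
1. the left crate lies on its back, short of the line (((world y of crate_a above 0.1 m and (angle between crate_a's own x axis and vertical above 2.9 rad and angle between crate_a's own z axis and vertical between 1.4 and 1.75 rad) and x of crate_a_rim in the frame of line below -0.025 m) or (world y of crate_b above 0.1 m and (angle between crate_b's own x axis and vertical above 2.9 rad and angle between crate_b's own z axis and vertical between 1.4 and 1.75 rad) and x of crate_b_rim in the frame of line below -0.025 m))), for 0.2 s.
2. then the right crate lies on its back, short of the line (((world y of crate_a below 0.1 m and (angle between crate_a's own x axis and vertical above 2.9 rad and angle between crate_a's own z axis and vertical between 1.4 and 1.75 rad) and x of crate_a_rim in the frame of line below -0.025 m) or (world y of crate_b below 0.1 m and (angle between crate_b's own x axis and vertical above 2.9 rad and angle between crate_b's own z axis and vertical between 1.4 and 1.75 rad) and x of crate_b_rim in the frame of line below -0.025 m)) and x of each of crate_a_rim, crate_b_rim in the frame of line below -0.025 m), for 0.2 s.
At the end, for the whole second after the job is handed in: Both crates lie at rest on their backs; the middle of the stamped crate's rim is over the 40 mm tape (within 22 mm of its centre line) with its underside on the robot's side; the middle of the other crate's rim is at least 25 mm short of the tape's centre line (angle between each of crate_a, crate_b's own x axis and vertical above 2.9 rad and angle between crate_a's own z axis and vertical between 1.4 and 1.75 rad and angle between crate_b's own z axis and vertical between 1.4 and 1.75 rad and x of crate_b_rim in the frame of line below -0.025 m and x of crate_a_rim in the frame of line between -0.022 and 0.022 m and x of crate_a in the frame of line below -0.05 m and y of crate_a_rim in the frame of line between -0.39 and 0.39 m and linear speed of each of crate_a, crate_b below 0.01 m/s and angular speed of each of crate_a, crate_b below 0.1 rad/s); the robot touches nothing.
It fails at once if a crate is lifted off the desk (height (world z) of any of crate_a, crate_b above 0.05 m or height (world z) of any of crate_a_rim, crate_b_rim above 0.115 m).
It fails at once if another thing on the desk is moved by more than 2 cm (distance of any of primer_jar, parts_tray, solder_reel, pliers from where it was at the start of the episode above 0.02 m).
It also fails if it takes over 64 s, if anything falls off the work surface, if the arm or the gripper's body presses on something with over 40 N, if the wrist force passes 120 N, or if a joint passes its speed limit or range.

### The arm

A 6-joint arm with a two-finger parallel gripper is mounted at the origin on a cart in front of the work surface, level with it; the furniture and walls round the work are solid. World frame = base frame: x ahead of the robot, y to its left, z up, the work surface at z = 0. Lengths are in m, angles in degrees, forces in N, time in s.
With the tool pointing down it reaches from about 0.4 to 0.825 m from the base axis. Payload 7 kg.
Tool frame: the origin (TCP) lies on the front face of the gripper's body, between the roots of the fingers; the fingertips stand 66 mm ahead of it and the grasp point (between the pads) lies 47 mm ahead of it (nose_length is the distance from the TCP to the fingertips, in m); y points along the fingers, z is the direction in which the jaws open and shut, and the axes are right-handed (so a half turn about y gives the same grasp; the last joint's range is limited). The gripper opens to 88 mm and grips with 3 to 60 N. Pads are 19 mm wide; open, the fingers measure 130 mm over their backs; the gripper's body (78 mm by 193 mm) begins 47 mm behind the grasp point.
Start: joints at [85.262, 20.546, 0.682, 0, -70.136, -16.507], TCP at [0.245, 0.629, 0.292] pointing down, gripper open.
Joint ranges: [-176.03, 176.03], [-82.01, 121.73], [-58.28, 71.71], [-173.87, 95.51], [-174.79, -0.11], [-173.66, 173.66]. Speed limits (degrees/s): [136.94, 136.94, 172.46, 180, 180, 180].

### API

Orientations are given as [roll, pitch, yaw] about the fixed x, y, z axes, in that order (R = Rz(yaw) Ry(pitch) Rx(roll)).
In Python, from plant import get_state, capture, close_job, nose_length gives the robot as it stands.
- The arm moves only by the tool apply_moves, never from a script. Its argument "rows" is a list of rows, each a list of 2 entries, a list of its own where there are three numbers: the shift along the tool's x, y, z in m, then the turn about the tool's y in degrees. In form: [[[tx, ty, tz], yaw], ...]. A call has 1 to 20 rows; each row is the pose to reach, as a shift and turn from the pose commanded when the call began, along the tool's axes at that moment; what a row does not reach only later rows make up. A row lasts 1/8 s, in which the tool goes at most 62.5 mm and 10.7 degrees, less where a joint would pass 70% of its speed; a pose out of reach is approached as far as the arm can. A call with a gripper value outside its range is refused whole. "gripper" is the opening, from 0 (shut) to 1 (fully open), set as the call begins (left out, the last holds). The fingers move at their own pace and stop on an object; "grip_force" is the grip in N (left out, the last holds). Time passes only in rows, so rows that repeat a pose let the fingers close. It gives the time, the measured TCP pose, the force and the opening at its end, in the units of the state.
- get_state(): the state, without advancing time (a new reading comes with each control period).
- capture(name): name is "side" or "top"; returns a dict with "pixels" (384x512x3 uint8, blue, green, red), "z_map" (384x512 float32, m along the optical axis (not along the pixel's ray), 0 where there is no reading), "intrinsics" (3x3 intrinsics, pixels), "rvec" (rotation vector, rad) and "tvec" (3), from world to camera coordinates, as OpenCV has them. Camera axes: x right, y down, z forward; pixel columns grow to the right and rows downward; lengths in m; the calibration is good to about 2 mm. A picture is of the moment at which its call begins.
- close_job(): hands the job in, once; it reports no verdict.
The state is a dict: "time_s": time; "joints": joint angles; "qd": joint speeds; "joint_torque": joint torques, N m; "tcp_pos": TCP position; "eef_rot": TCP orientation; "contact_force": force on the tool from outside, world axes, zero at the start; "moment": the same for the moment, N m; "gripper_width": finger opening in m.
Only numpy, scipy, OpenCV 4.12 (cv2) and the standard library are available. Lean on these libraries where they do the work, as an engineer would, in place of code of your own. Each camera call takes 0.05 s, during which the arm holds its last target.

## Working session

There is one attempt and no reset: what is moved stays moved. The work goes in short steps, Python scripts to look and compute and a tool call to move; the robot and the scene stay as the last step left them, time stands still between calls to the robot, and variables do not carry over. Pictures are saved under pics/ and viewed, and the job is handed in when it is done.

Besides the shell and the picture viewer there is one more tool, called after "Request:" as name(argument=value, ...), one argument or row to a line, values as JSON. apply_moves: Moves the arm, as the interface text tells. Its arguments: {"type":"object","properties":{"rows":{"type":"array"},"gripper":{"type":"number"},"grip_force":{"type":"number"}},"required":["rows"]}

```bash
ls; mkdir -p pics
cat > h.py <<'E'
import numpy as np,cv2
from plant import get_state,capture,close_job,nose_length
def cap(n,f=None):
    c=capture(n)
    if f: cv2.imwrite('pics/'+f,c['pixels'])
    np.savez('pics/'+n+'.npz',**c)
    return c
def w(c,u,v,z=None):
    R,_=cv2.Rodrigues(np.array(c['rvec'],float));t=np.array(c['tvec'],float).ravel();K=np.array(c['intrinsics'])
    r=np.linalg.inv(K)@[u,v,1]
    if z is None:
        d=c['z_map'][int(v),int(u)];return R.T@(r*d-t)
    o=-R.T@t;d=R.T@r;return o+d*(z-o[2])/d[2]
E
python3 - <<'E'
from h import *
print(get_state(), nose_length)
cap('top','top0.png');cap('side','side0.png')
E
```

```text
pics
{'time_s': 0.0, 'joints': array([ 8.52616358e+01,  2.05908724e+01,  6.32951089e-01, -2.01662810e-02,
       -7.01359937e+01, -1.65066781e+01]), 'qd': array([ 0.05769023, -0.00795491,  0.0668378 ,  0.10787625, -0.13364938,
        0.01345673]), 'joint_torque': array([-1.44530886e-04, -5.82714021e+01,  2.93043727e+01,  6.99717969e+00,
        6.93194437e-03, -1.75071955e-04]), 'tcp_pos': array([0.24447092, 0.62875506, 0.29122256]), 'eef_rot': array([-8.99045687e+01,  8.51016366e-03,  1.58748097e+02]), 'contact_force': array([0.07982663, 0.58737835, 0.20322482]), 'moment': array([-0.04285658, -0.02234635,  0.02961286]), 'gripper_width': 0.08760325829560058} 0.0656
```

View pics/top0.png

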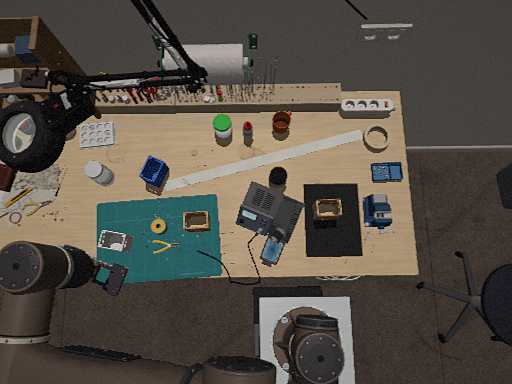

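View pics/side0.png

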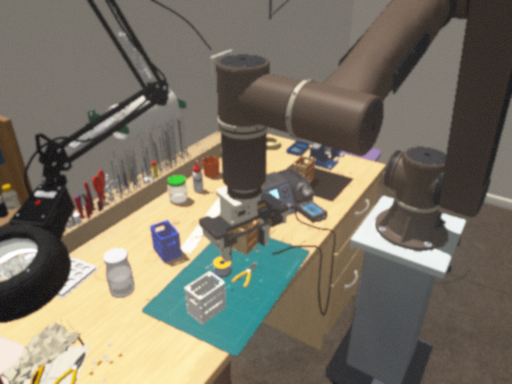

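The top view (away is up) shows the left wooden crate near (196,221) on the teal mat and the right one near (327,209) on the black mat. The tape runs from (168,185) to (362,135), with the soldering station between the crates and the jar at (278,176). Next I'll enlarge the crops.

Run:
```python
from h import *
c=np.load('pics/top.npz');p=c['pixels']
a=cv2.resize(p[195:260,150:235],None,fx=6,fy=6,interpolation=cv2.INTER_CUBIC)
b=cv2.resize(p[175:240,290:375],None,fx=6,fy=6,interpolation=cv2.INTER_CUBIC)
cv2.imwrite('pics/ca.png',a);cv2.imwrite('pics/cb.png',b)
R,_=cv2.Rodrigues(c['rvec']);print('cam',-R.T@c['tvec'].ravel(),c['intrinsics'])
for n,u,v in [('L',168,185),('L',362,135),('L',265,160)]:print(n,w(c,u,v,0))
print('jar',w(c,278,176,.07),'crA',w(c,196,221,.09),'crB',w(c,327,209,.09),'reel',w(c,158,226,.035),'pliers',w(c,168,245,.01))
# height map
ys,xs=np.mgrid[0:384,0:512]
K=c['intrinsics'];P=np.stack([(xs-K[0,2])/K[0,0],(ys-K[1,2])/K[1,1],np.ones_like(xs)],-1)*c['z_map'][...,None]
W=(P-c['tvec'].ravel())@R
np.save('pics/W.npy',W)
for (x0,x1,y0,y1) in [(180,214,206,234),(310,346,194,222)]:
    q=W[y0:y1,x0:x1].reshape(-1,3);m=q[:,2]>.08;q=q[m]
    print(len(q),q[:,2].max(),cv2.minAreaRect(q[:,:2].astype(np.float32)*1000),q.min(0),q.max(0))
q=W[170:265,230:310].reshape(-1,3);q=q[q[:,2]>.03];print('station',q.min(0),q.max(0))
q=W[160:190,262:292].reshape(-1,3);q=q[q[:,2]>.05];print('jar',q.min(0),q.max(0))
```

```text
cam [0.21783613 0.18542001 1.40088942] [[383.09112758   0.         250.05126216]
 [  0.         383.09112758 192.59420417]
 [  0.           0.           1.        ]]
L [0.56264395 0.49543999 0.        ]
L [ 0.75175479 -0.24933769  0.        ]
L [0.65589714 0.1281797  0.        ]
jar [0.57336122 0.08561218 0.07      ] crA [0.4113078  0.37450142 0.09      ] crB [ 0.44731156 -0.07947429  0.09      ] reel [0.40313796 0.51845165 0.035     ] pliers [0.33703976 0.48566026 0.01      ]
158 1.4008894167884216 ((350.47406005859375, 286.6324462890625), (320.17803955078125, 93.98491668701172), 53.705326080322266) [0.21783613 0.18542001 0.08002738] [0.44602274 0.416918   1.40088942]
167 1.4008894167884216 ((368.634033203125, 41.52238464355469), (91.52787017822266, 406.70489501953125), 33.65835189819336) [ 0.21783613 -0.12789147  0.08049691] [0.48510022 0.18542001 1.40088942]
station [0.21783613 0.00075537 0.03000933] [0.59756188 0.23517734 1.40088942]
jar [0.21783613 0.05275206 0.05067914] [0.60860965 0.18542001 1.40088942]
```

```bash
python3 -c "
import cv2,numpy as np
a=cv2.imread('pics/ca.png');b=cv2.imread('pics/cb.png');cv2.imwrite('pics/cab.png',np.vstack([a,b])[:, :])
cv2.imwrite('pics/cab.png',cv2.resize(np.hstack([a,b]),(800,306)))"
```

```text
(no output)
```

View pics/cab.png

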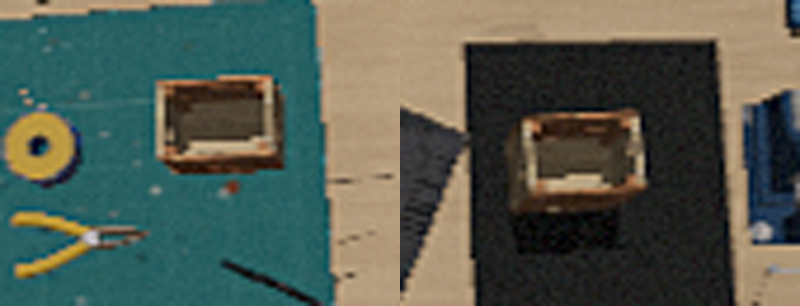

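Run:
```python
from h import *
W=np.load('pics/W.npy')
for (x0,x1,y0,y1,z) in [(180,214,206,234,.075),(310,346,194,222,.075),(230,310,165,265,.03),(262,292,160,192,.05),(360,400,190,235,.02),(145,172,212,240,.02)]:
    q=W[y0:y1,x0:x1].reshape(-1,3);q=q[(q[:,2]>z)&(q[:,2]<.3)]
    print(len(q),q.min(0).round(3),q.max(0).round(3),cv2.minAreaRect(q[:,:2].astype(np.float32)*1000))
c=np.load('pics/top.npz')
R,_=cv2.Rodrigues(c['rvec']);print(R.round(3))
# tape edges: per-column bright-white profile
p=c['pixels'].astype(int)
s=p[...,0]  # blue high on pale tape vs wood
pts=[]
for u in range(180,358,8):
    v0=185+(u-168)*(-50/194)
    col=s[int(v0)-14:int(v0)+15,u]; 
    k=np.where(col>(col.max()+np.median(col))/2)[0]+int(v0)-14
    P1=w(c,u+0.,k.min()-.5,0);P2=w(c,u+0.,k.max()+.5,0)
    pts.append((P1[:2]+P2[:2])/2); print(u,k.min(),k.max(),pts[-1].round(4))
pts=np.array(pts);print(np.polyfit(pts[:,1],pts[:,0],1))
```

```text
167 [0.384 0.332 0.075] [0.446 0.417 0.1  ] ((415.30126953125, 374.65374755859375), (60.41570281982422, 83.52437591552734), 2.7328977584838867)
168 [ 0.422 -0.128  0.075] [ 0.485 -0.043  0.099] ((453.4314270019531, -85.85993957519531), (60.43928146362305, 84.50629425048828), 2.2101099491119385)
3033 [0.267 0.001 0.03 ] [0.609 0.235 0.119] ((448.26055908203125, 115.72276306152344), (200.9949493408203, 326.7767333984375), 65.42814636230469)
323 [0.509 0.053 0.051] [0.609 0.145 0.114] ((553.1315307617188, 97.7131576538086), (63.41407775878906, 121.14669036865234), 61.86283874511719)
759 [ 0.364 -0.316  0.02 ] [ 0.506 -0.223  0.106] ((433.9706726074219, -272.8842468261719), (93.1375961303711, 140.5020294189453), 87.2408447265625)
179 [0.377 0.49  0.021] [0.438 0.543 0.047] ((403.8447265625, 516.8300170898438), (52.00669479370117, 53.10860061645508), 51.76124954223633)
[[-0.013 -1.    -0.004]
 [-0.976  0.013 -0.217]
 [ 0.217  0.001 -0.976]]
180 177 187 [0.5738 0.4505]
188 175 182 [0.5869 0.4207]
196 173 182 [0.5905 0.3905]
204 171 180 [0.5979 0.3603]
212 169 178 [0.6053 0.3301]
220 166 176 [0.6147 0.2998]
228 164 174 [0.6222 0.2695]
236 162 171 [0.6317 0.239 ]
244 160 169 [0.6392 0.2085]
252 158 167 [0.6467 0.1779]
260 156 165 [0.6542 0.1473]
268 154 163 [0.6618 0.1166]
276 151 161 [0.6714 0.0858]
284 149 158 [0.681  0.0548]
292 147 156 [0.6886 0.0239]
300 145 155 [ 0.6942 -0.007 ]
308 143 152 [ 0.7038 -0.0381]
316 141 150 [ 0.7115 -0.0693]
324 139 148 [ 0.7192 -0.1005]
332 137 146 [ 0.7269 -0.1318]
340 135 144 [ 0.7346 -0.1631]
348 132 141 [ 0.7464 -0.1948]
356 130 140 [ 0.7522 -0.2261]
[-0.262026    0.69336987]
```

Run:
```python
from h import *
W=np.load('pics/W.npy');c=np.load('pics/top.npz')
for u,v in [(180,182),(220,171),(260,161),(300,150),(340,140),(356,135)]: print(W[v-1:v+2,u-1:u+2].mean((0,1)).round(4), w(c,u,v,0).round(4))
p=c['pixels']
cv2.imwrite('pics/line.png',cv2.resize(p[110:205,140:400],None,fx=3,fy=3,interpolation=cv2.INTER_CUBIC))
s=np.load('pics/side.npz')
cv2.imwrite('pics/s2.png',cv2.resize(s['pixels'][120:340,130:400],None,fx=2.5,fy=2.5,interpolation=cv2.INTER_CUBIC))
```

```text
[0.5731 0.4501 0.0024] [0.5737 0.4505 0.    ]
[0.614  0.2996 0.0024] [0.6147 0.2998 0.    ]
[0.6517 0.1474 0.0014] [0.6522 0.1473 0.    ]
[ 6.94e-01 -7.00e-03  3.00e-04] [ 0.6941 -0.007   0.    ]
[ 7.324e-01 -1.629e-01  4.000e-04] [ 0.7325 -0.163   0.    ]
[ 0.7521 -0.2261  0.    ] [ 0.7521 -0.2261  0.    ]
```

View pics/line.png

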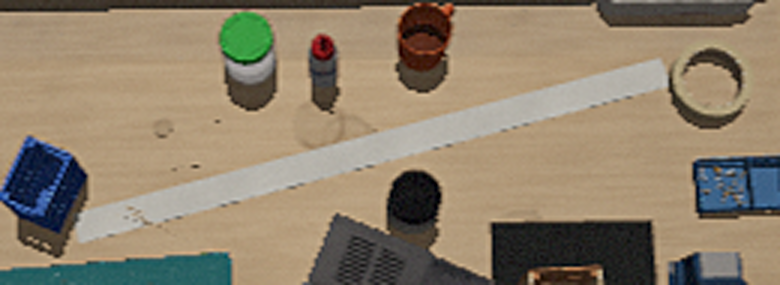

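View pics/s2.png

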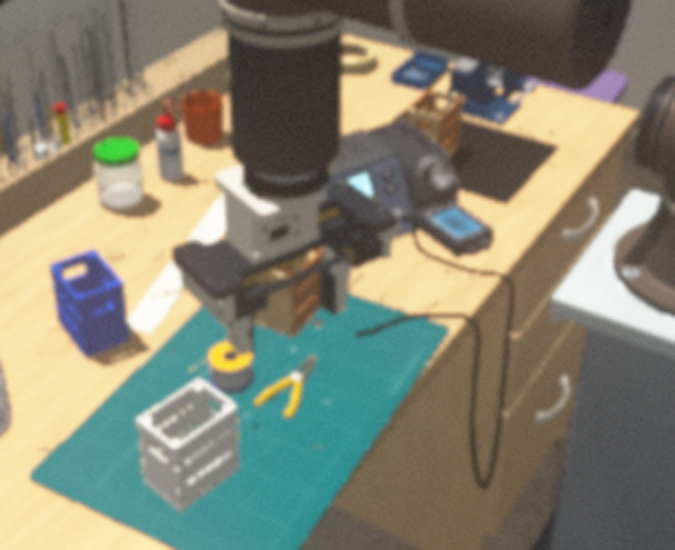

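```bash
cat >> h.py <<'E'
from scipy.spatial.transform import Rotation as Ro
def plan(x,y,z,yaw,s=None):
    s=s or get_state();R=Ro.from_euler('xyz',s['eef_rot'],degrees=True).as_matrix()
    d=R.T@(np.array([x,y,z])-s['tcp_pos']);t=-((yaw-s['eef_rot'][2]+180)%360-180)
    print('t',s['time_s'].__round__(2) if hasattr(s['time_s'],'__round__') else s['time_s'],'tcp',s['tcp_pos'].round(4),'rot',s['eef_rot'].round(2),'shift',d.round(4),'turn',round(t,2),'F',s['contact_force'].round(1))
E
python3 - <<'E'
from h import *
plan(.3556,.3719,.20,182.7)
W=np.load('pics/W.npy')
m=(W[...,1]>-.03)&(W[...,1]<.12)&(W[...,2]<.3)&(W[...,2]>.02)&(W[...,0]>.25)&(W[...,0]<.64)
for y0 in np.arange(-.03,.12,.02):
    k=m&(W[...,1]>y0)&(W[...,1]<y0+.02);q=W[k]
    if len(q):print(round(y0,2),len(q),q.min(0).round(3),q.max(0).round(3))
s=np.load('pics/side.npz');R,_=cv2.Rodrigues(s['rvec']);print('sidecam',-R.T@s['tvec'].ravel())
E
```

```text
t 0.1 tcp [0.2445 0.6288 0.2913] rot [-8.9910e+01  1.0000e-02  1.5875e+02] shift [-0.1966  0.0917  0.199 ] turn -23.95 F [0.2 0.3 0.2]
-0.01 15 [0.446 0.001 0.096] [0.472 0.009 0.11 ]
0.01 99 [0.4   0.011 0.085] [0.479 0.03  0.11 ]
0.03 187 [0.357 0.03  0.074] [0.489 0.05  0.112]
0.05 341 [0.327 0.05  0.023] [0.602 0.07  0.109]
0.07 453 [0.281 0.07  0.021] [0.607 0.09  0.115]
0.09 529 [0.264 0.09  0.02 ] [0.609 0.11  0.118]
0.11 255 [0.257 0.11  0.02 ] [0.593 0.12  0.118]
sidecam [-0.20566794  1.28428497  0.87393543]
```

Request:
apply_moves(
  rows=[
    [[-0.03,0.01,0.03],-3],
    [[-0.06,0.03,0.06],-8],
    [[-0.09,0.05,0.09],-12],
    [[-0.13,0.065,0.13],-16],
    [[-0.165,0.08,0.165],-20],
    [[-0.19,0.088,0.19],-24],
    [[-0.1966,0.0917,0.199],-24],
    [[-0.1966,0.0917,0.199],-24],
    [[-0.1966,0.0917,0.199],-24],
  ],
  gripper=0.3,
)

```text
time_s: 1.23
tcp_pos: [0.3557, 0.3735, 0.2008]
eef_rot: [-90.0, 0.0, -177.2]
contact_force: [0.4, 0.9, 0.2]
gripper_width: 0.0263
```

Run:
```python
from h import *
plan(.3556,.3719,.144,182.7)
print(get_state()['gripper_width'])
cap('top','top1.png')
cap('side','side1.png')
```

```text
t 1.23 tcp [0.3557 0.3735 0.2008] rot [-9.0040e+01  3.0000e-02 -1.7723e+02] shift [0.0002 0.0568 0.0017] turn 0.07 F [0.4 0.9 0.2]
0.026309232489659613
```

View pics/side1.png

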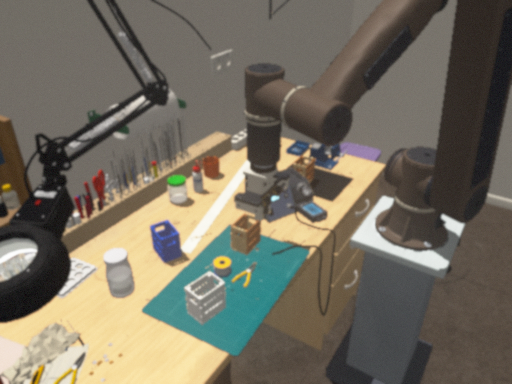

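View pics/top1.png

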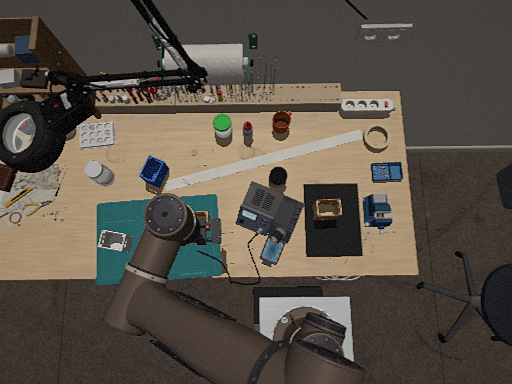

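Run:
```python
from h import *
for n in('top','side'):
    c=np.load(f'pics/{n}.npz')
    print(n,cv2.projectPoints(np.array([[.3557,.3735,.2008],[.3557,.3735,.135],[.415,.3747,.093],[.4535,-.086,.093]]),c['rvec'],c['tvec'],c['intrinsics'],None)[0].reshape(-1,2).round(1).tolist())
s=np.load('pics/side.npz')
cv2.imwrite('pics/s3.png',cv2.resize(s['pixels'][140:290,180:360],None,fx=4,fy=4,interpolation=cv2.INTER_CUBIC))
```

```text
top [[191.0, 233.5], [194.1, 235.7], [195.8, 219.8], [328.9, 207.1]]
side [[262.7, 197.1], [262.5, 215.8], [245.8, 221.3], [303.8, 160.4]]
```

View pics/s3.png

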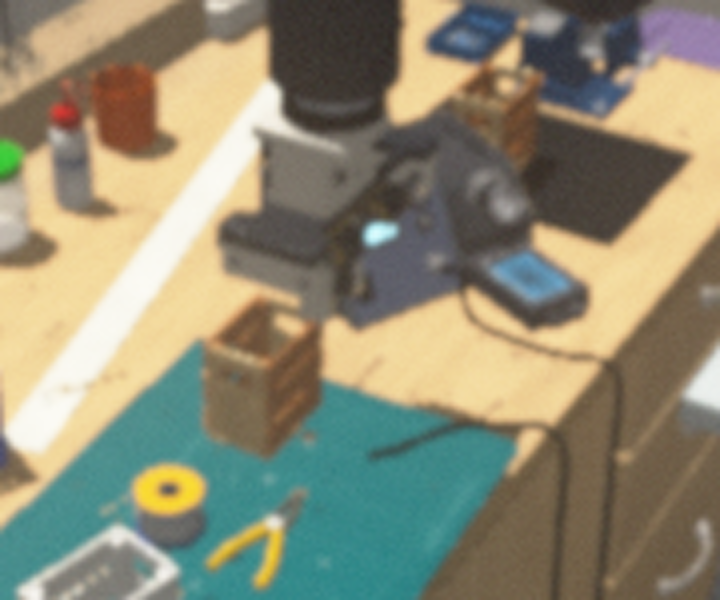

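Request:
apply_moves(
  rows=[
    [[0,0.03,0.0017],0],
    [[0,0.055,0.0017],0],
    [[0,0.057,0.0017],0],
    [[-0.007,0.057,0.0017],0],
    [[-0.014,0.057,0.0017],0],
    [[-0.02,0.057,0.0017],0],
    [[-0.027,0.052,0.0017],0],
    [[-0.034,0.048,0.0017],0],
    [[-0.041,0.0445,0.0017],0],
    [[-0.048,0.042,0.0017],0],
    [[-0.055,0.04,0.0017],0],
    [[-0.062,0.038,0.0017],0],
  ],
)

```text
time_s: 2.82
tcp_pos: [0.4182, 0.3737, 0.1626]
eef_rot: [-90.0, 0.0, -177.2]
contact_force: [0.2, 0.3, -0.0]
gripper_width: 0.0264
```

Run:
```python
from h import *
plan(.3556,.3719,.144,182.7)
s=cap('side')
cv2.imwrite('pics/s4.png',cv2.resize(s['pixels'][140:290,180:360],None,fx=4,fy=4,interpolation=cv2.INTER_CUBIC))
```

```text
t 2.83 tcp [0.4182 0.3737 0.1626] rot [ -90.      0.   -177.24] shift [ 0.0626  0.0186 -0.0012] turn 0.06 F [ 0.2  0.3 -0. ]
```

View pics/s4.png

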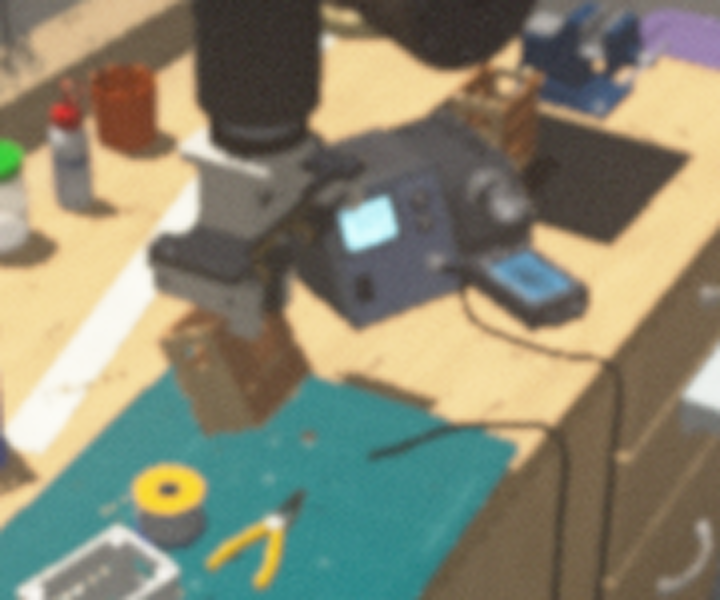

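The left crate is tilted about 30° with the fingers on its front face (crop about 250,320). I'll carry on with the push.

Request:
apply_moves(
  rows=[
    [[-0.006,-0.001,0],0],
    [[-0.012,-0.002,0],0],
    [[-0.018,-0.002,0],0],
    [[-0.024,-0.002,0],0],
    [[-0.03,-0.002,0],0],
    [[-0.03,-0.002,0],0],
    [[-0.03,-0.002,0],0],
  ],
)

```text
time_s: 3.75
tcp_pos: [0.4476, 0.375, 0.1644]
eef_rot: [-90.0, -0.0, -177.3]
contact_force: [-0.1, 0.0, -0.4]
gripper_width: 0.0263
```

Run:
```python
from h import *
plan(.3556,.3719,.144,182.7)
s=cap('side')
cv2.imwrite('pics/s5.png',cv2.resize(s['pixels'][140:290,180:360],None,fx=4,fy=4,interpolation=cv2.INTER_CUBIC))
```

```text
t 3.75 tcp [0.4476 0.375  0.1644] rot [-8.9990e+01 -1.0000e-02 -1.7725e+02] shift [ 0.0921  0.0204 -0.0013] turn 0.05 F [-0.1  0.  -0.4]
```

View pics/s5.png

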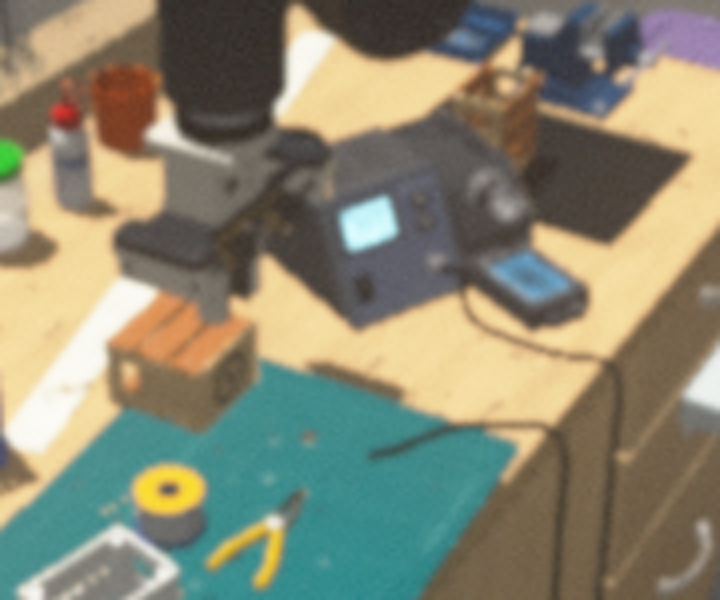

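The left crate lies on its back with the ring visible on its underside (crop about 232,380), so the left one is stamped. Next I'll lift and go over to the right crate.

Run:
```python
from h import *
plan(.402,-.088,.26,182.2)
```

```text
t 3.8 tcp [0.4476 0.375  0.1644] rot [-8.9990e+01 -1.0000e-02 -1.7725e+02] shift [ 0.0678 -0.0955  0.4603] turn 0.55 F [-0.5 -0.5 -0.3]
```

Request:
apply_moves(
  rows=[
    [[0,-0.03,0],0],
    [[0,-0.07,0],0],
    [[0.005,-0.0955,0.03],0],
    [[0.012,-0.0955,0.08],0],
    [[0.02,-0.0955,0.13],0],
    [[0.028,-0.0955,0.18],0.5],
    [[0.035,-0.0955,0.23],0.5],
    [[0.042,-0.0955,0.28],0.5],
    [[0.05,-0.0955,0.33],0.5],
    [[0.056,-0.0955,0.38],0.5],
    [[0.062,-0.0955,0.42],0.5],
    [[0.066,-0.0955,0.45],0.5],
    [[0.068,-0.0955,0.46],0.5],
    [[0.068,-0.0955,0.46],0.5],
    [[0.068,-0.0955,0.46],0.5],
  ],
)

```text
time_s: 5.68
tcp_pos: [0.4021, -0.087, 0.26]
eef_rot: [-90.0, 0.0, -177.7]
contact_force: [0.0, 0.0, 0.0]
gripper_width: 0.0265
```

Run:
```python
from h import *
plan(.402,-.088,.144,182.2)
c=cap('top','top2.png')
cv2.imwrite('pics/t2.png',cv2.resize(c['pixels'][150:280,150:400],None,fx=3,fy=3,interpolation=cv2.INTER_CUBIC))
s=cap('side','side2.png')
cv2.imwrite('pics/s6.png',cv2.resize(s['pixels'][140:290,180:360],None,fx=4,fy=4,interpolation=cv2.INTER_CUBIC))
```

```text
t 5.67 tcp [ 0.4021 -0.087   0.26  ] rot [-9.0010e+01  1.0000e-02 -1.7771e+02] shift [1.00e-04 1.16e-01 1.10e-03] turn 0.09 F [0. 0. 0.]
```

View pics/t2.png

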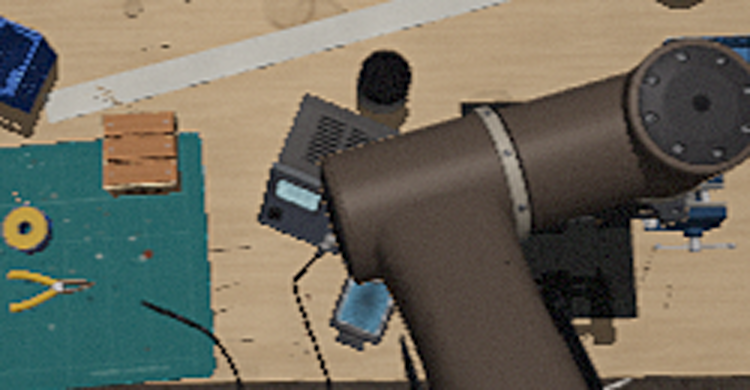

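View pics/s6.png

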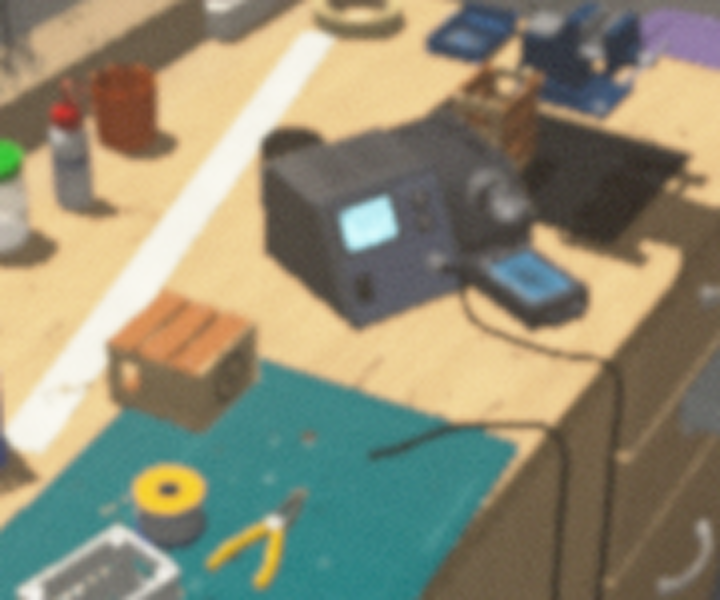

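Run:
```python
from h import *
c=np.load('pics/top.npz')
for u,v in [(383,185),(350,200),(300,210),(270,225),(370,210),(372,217),(345,255)]: print(u,v,w(c,u,v).round(3))
print(get_state()['joints'].round(1))
```

```text
383 185 [ 0.4   -0.086  0.638]
350 200 [ 0.373 -0.022  0.619]
300 210 [0.353 0.083 0.62 ]
270 225 [0.323 0.146 0.619]
370 210 [ 0.356 -0.069  0.594]
372 217 [ 0.352 -0.096  0.521]
345 255 [ 0.294 -0.153  0.   ]
[ 15.6  -3.9 -33.1  -0.  -60.7  76.7]
```

View pics/side2.png

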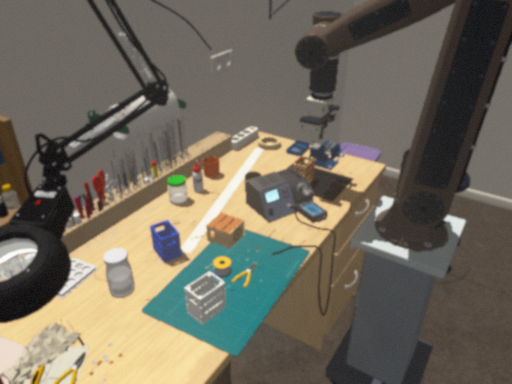

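Request:
apply_moves(
  rows=[
    [[0,0.04,0],0],
    [[0,0.09,0],0],
    [[0,0.114,0],0],
    [[0,0.116,0],0],
    [[0,0.116,0],0],
    [[-0.006,0.116,0.0005],0],
    [[-0.012,0.116,0.001],0],
  ],
)

```text
time_s: 6.65
tcp_pos: [0.4148, -0.088, 0.1449]
eef_rot: [-90.0, 0.1, -177.7]
contact_force: [-2.4, 0.4, 2.1]
gripper_width: 0.0266
```

Run:
```python
from h import *
plan(.414,-.088,.144,182.2)
s=cap('side')
cv2.imwrite('pics/s7.png',cv2.resize(s['pixels'][80:230,220:400],None,fx=4,fy=4,interpolation=cv2.INTER_CUBIC))
```

```text
t 6.65 tcp [ 0.4148 -0.088   0.1449] rot [-9.0020e+01  1.0000e-01 -1.7773e+02] shift [ 0.0008  0.0009 -0.0001] turn 0.07 F [-2.4  0.4  2.1]
```

View pics/s7.png

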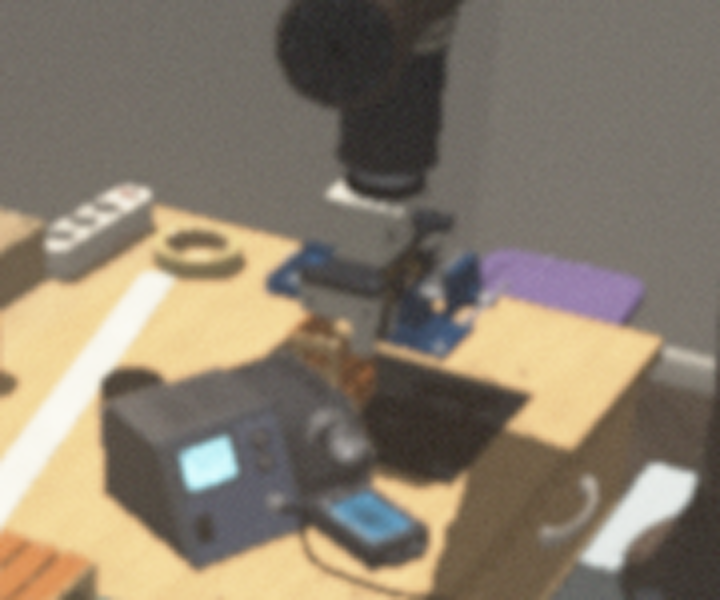

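Contact on the front face at about 2.4 N. Now I'll tip it over.

Request:
apply_moves(
  rows=[
    [[-0.007,-0.005,0],0],
    [[-0.014,-0.009,0],0],
    [[-0.021,-0.0125,0],0],
    [[-0.028,-0.015,0],0],
    [[-0.035,-0.0175,0],0],
    [[-0.042,-0.0195,0],0],
    [[-0.048,-0.0205,0],0],
    [[-0.054,-0.021,0],0],
    [[-0.06,-0.021,0],0],
    [[-0.066,-0.021,0],0],
    [[-0.072,-0.021,0],0],
    [[-0.072,-0.021,0],0],
    [[-0.072,-0.021,0],0],
  ],
)

```text
time_s: 8.32
tcp_pos: [0.4857, -0.0854, 0.1649]
eef_rot: [-90.0, -0.0, -177.8]
contact_force: [0.3, 0.4, 0.1]
gripper_width: 0.0264
```

Run:
```python
from h import *
plan(.414,-.088,.144,182.2)
s=cap('side')
cv2.imwrite('pics/s8.png',cv2.resize(s['pixels'][80:230,220:400],None,fx=4,fy=4,interpolation=cv2.INTER_CUBIC))
```

```text
t 8.32 tcp [ 0.4857 -0.0854  0.1649] rot [-9.0000e+01 -2.0000e-02 -1.7775e+02] shift [ 0.0717  0.0209 -0.0002] turn 0.05 F [0.3 0.4 0.1]
```

View pics/s8.png

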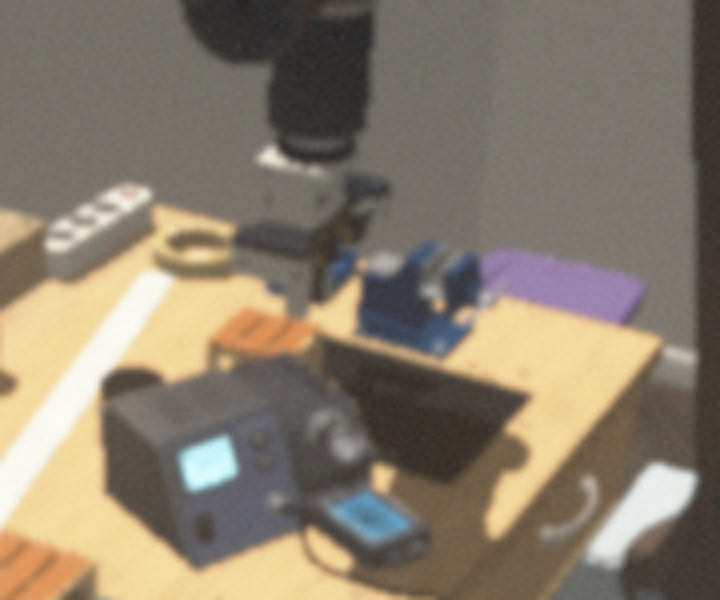

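The right crate has fallen on its back; its slats now face up at crop (265,330). Now I'll measure the lying left crate.

Run:
```python
from h import *
c=cap('top','top3.png')
R,_=cv2.Rodrigues(c['rvec']);ys,xs=np.mgrid[0:384,0:512];K=c['intrinsics']
W=(np.stack([(xs-K[0,2])/K[0,0],(ys-K[1,2])/K[1,1],np.ones_like(xs)],-1)*c['z_map'][...,None]-c['tvec'].ravel())@R
q=W[170:230,170:225].reshape(-1,3);q=q[(q[:,2]>.05)&(q[:,2]<.08)]
print(len(q),q.min(0).round(3),q.max(0).round(3),cv2.minAreaRect(q[:,:2].astype(np.float32)*1000))
cv2.imwrite('pics/t3.png',cv2.resize(c['pixels'][150:260,150:360],None,fx=3.6,fy=3.6,interpolation=cv2.INTER_CUBIC))
plan(.39,.3737,.25,182.7)
```

```text
568 [0.446 0.336 0.05 ] [0.539 0.421 0.074] ((492.5879821777344, 378.30889892578125), (91.14273834228516, 83.36221313476562), 1.3986295461654663)
t 8.43 tcp [ 0.4856 -0.0853  0.165 ] rot [-9.0000e+01 -1.0000e-02 -1.7775e+02] shift [ 0.0775 -0.085  -0.4625] turn -0.45 F [0.4 0.5 0.4]
```

View pics/t3.png

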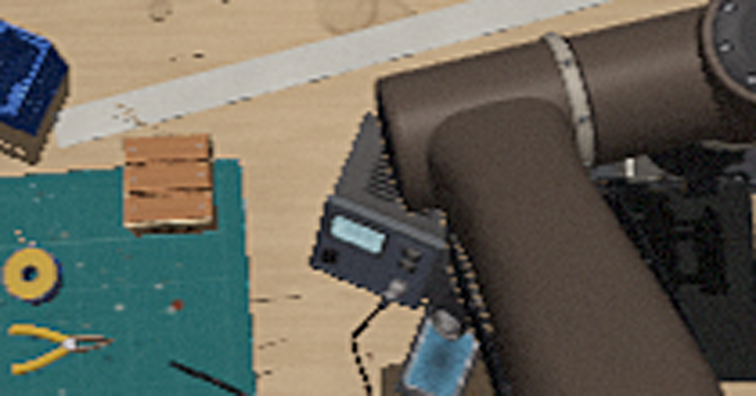

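Request:
apply_moves(
  rows=[
    [[0,-0.04,0],0],
    [[0,-0.085,0],0],
    [[0.01,-0.095,-0.03],0],
    [[0.02,-0.095,-0.08],0],
    [[0.03,-0.095,-0.13],0],
    [[0.035,-0.095,-0.18],0],
    [[0.04,-0.095,-0.23],0],
    [[0.045,-0.095,-0.28],0],
    [[0.05,-0.095,-0.33],0],
    [[0.056,-0.095,-0.38],0],
    [[0.06,-0.095,-0.42],0],
    [[0.063,-0.095,-0.45],0],
    [[0.063,-0.095,-0.463],0],
    [[0.063,-0.095,-0.463],0],
    [[0.063,-0.095,-0.463],0],
  ],
)

```text
time_s: 10.3
tcp_pos: [0.4048, 0.3738, 0.2599]
eef_rot: [-90.0, -0.0, -177.8]
contact_force: [-0.7, 0.3, 0.9]
gripper_width: 0.0262
```

Run:
```python
from h import *
plan(.405,.375,.091,182.2)
s=cap('side','side5.png')
cv2.imwrite('pics/s9.png',cv2.resize(s['pixels'][130:280,200:380],None,fx=4,fy=4,interpolation=cv2.INTER_CUBIC))
c=cap('top','top5.png')
R,_=cv2.Rodrigues(c['rvec']);ys,xs=np.mgrid[0:384,0:512];K=c['intrinsics']
W=(np.stack([(xs-K[0,2])/K[0,0],(ys-K[1,2])/K[1,1],np.ones_like(xs)],-1)*c['z_map'][...,None]-c['tvec'].ravel())@R
q=W[170:215,305:350].reshape(-1,3);q=q[(q[:,2]>.05)&(q[:,2]<.08)]
print(len(q),q.min(0).round(3),q.max(0).round(3),cv2.minAreaRect(q[:,:2].astype(np.float32)*1000))
```

```text
t 10.3 tcp [0.4048 0.3738 0.2599] rot [-8.9980e+01 -1.0000e-02 -1.7779e+02] shift [-0.0003  0.1689 -0.0012] turn 0.01 F [-0.7  0.3  0.9]
557 [ 0.482 -0.128  0.05 ] [ 0.574 -0.04   0.072] ((528.6669311523438, -83.5928726196289), (90.6116943359375, 85.45008087158203), 2.6312599182128906)
```

View pics/s9.png

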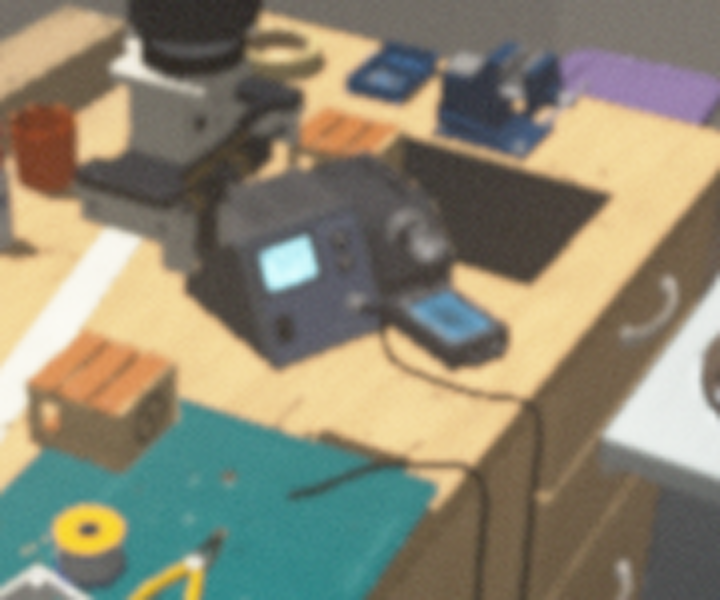

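View pics/top5.png

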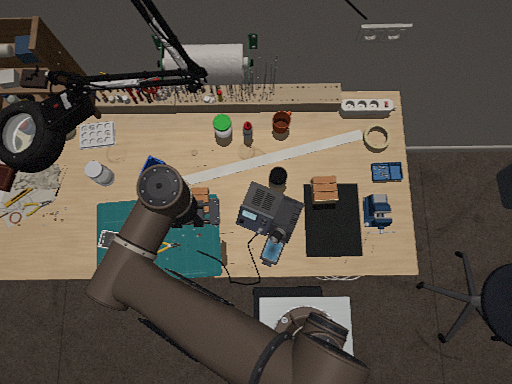

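The ring is clearly on the left crate (crop 150,420), and the right crate lies flat well short of the line. I'll go down behind the left crate and push.

Request:
apply_moves(
  rows=[
    [[0,0.05,0],0],
    [[0,0.1,0],0],
    [[0,0.15,0],0],
    [[0,0.169,0],0],
    [[-0.01,0.169,0],0],
    [[-0.02,0.169,0],0],
    [[-0.027,0.169,0],0],
    [[-0.032,0.169,0],0],
    [[-0.037,0.169,0],0],
    [[-0.042,0.169,0],0],
    [[-0.047,0.169,0],0],
    [[-0.052,0.169,0],0],
    [[-0.057,0.169,0],0],
    [[-0.062,0.169,0],0],
    [[-0.067,0.169,0],0],
    [[-0.07,0.169,0],0],
    [[-0.07,0.169,0],0],
  ],
)

```text
time_s: 12.52
tcp_pos: [0.475, 0.3777, 0.0909]
eef_rot: [-90.0, 0.0, -177.8]
contact_force: [0.0, 0.2, -1.0]
gripper_width: 0.0262
```

```bash
cat >> h.py <<'E'
def crate(c,u0,u1,v0,v1):
    R,_=cv2.Rodrigues(c['rvec']);ys,xs=np.mgrid[0:384,0:512];K=c['intrinsics']
    W=(np.stack([(xs-K[0,2])/K[0,0],(ys-K[1,2])/K[1,1],np.ones_like(xs)],-1)*c['z_map'][...,None]-c['tvec'].ravel())@R
    q=W[v0:v1,u0:u1].reshape(-1,3);q=q[(q[:,2]>.045)&(q[:,2]<.08)]
    print(len(q),q.min(0).round(3),q.max(0).round(3),cv2.minAreaRect(q[:,:2].astype(np.float32)*1000))
E
python3 - <<'E'
from h import *
plan(.405,.375,.26,182.2)
c=cap('top','top6.png');crate(c,170,225,155,225)
s=cap('side')
cv2.imwrite('pics/s10.png',np.hstack([cv2.resize(s['pixels'][150:270,180:300],None,fx=3.3,fy=3.3),cv2.resize(c['pixels'][140:260,140:260],None,fx=3.3,fy=3.3)]))
E
```

```text
t 12.53 tcp [0.475  0.3777 0.0909] rot [-9.0010e+01  2.0000e-02 -1.7775e+02] shift [ 7.000e-02 -1.691e-01 -1.000e-04] turn 0.05 F [ 0.   0.2 -1. ]
103 [0.529 0.337 0.052] [0.581 0.371 0.069] ((554.9979858398438, 354.1158447265625), (52.33502197265625, 32.83784484863281), 1.7647349834442139)
```

View pics/s10.png

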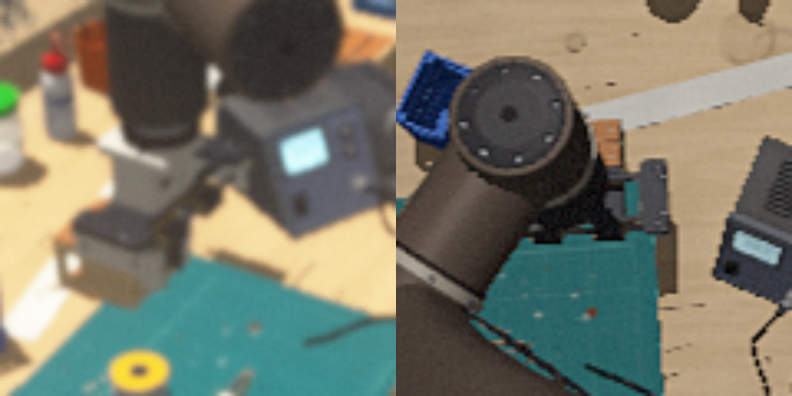

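The crate has moved about 42 mm, with its rim now at x≈0.580 and about 14 mm still to go.

Request:
apply_moves(
  rows=[
    [[-0.004,0,0],0],
    [[-0.008,0,0],0],
    [[-0.012,0,0],0],
    [[-0.014,0,0],0],
    [[-0.014,0,0],0],
    [[0.005,0,0],0],
    [[0.03,0,0],0],
    [[0.06,0,0],0],
    [[0.06,-0.05,0],0],
    [[0.06,-0.1,0],0],
    [[0.09,-0.15,0],0],
    [[0.1,-0.17,0.05],0],
    [[0.1,-0.17,0.1],0],
    [[0.1,-0.17,0.15],0],
    [[0.1,-0.17,0.2],0],
    [[0.1,-0.17,0.2],0],
  ],
)

```text
time_s: 14.62
tcp_pos: [0.3813, 0.171, 0.261]
eef_rot: [-90.0, 0.0, -177.9]
contact_force: [-0.8, 0.9, 1.4]
gripper_width: 0.0261
```

Run:
```python
from h import *
plan(.405,.375,.26,182.2)
c=cap('top','top7.png');crate(c,170,225,155,225);crate(c,305,350,170,215)
s=cap('side','side7.png')
cv2.imwrite('pics/s11.png',np.hstack([cv2.resize(s['pixels'][150:270,180:300],None,fx=3.3,fy=3.3),cv2.resize(c['pixels'][140:260,140:260],None,fx=3.3,fy=3.3)]))
```

```text
t 14.62 tcp [0.3813 0.171  0.261 ] rot [-9.0040e+01  1.0000e-02 -1.7788e+02] shift [-0.0312  0.0012 -0.203 ] turn -0.08 F [-0.8  0.9  1.4]
567 [0.5   0.337 0.045] [0.593 0.422 0.072] ((546.9241943359375, 379.52972412109375), (93.26582336425781, 83.46292114257812), 2.021686315536499)
568 [ 0.482 -0.126  0.045] [ 0.574 -0.039  0.071] ((528.576416015625, -83.09978485107422), (89.87452697753906, 84.87310791015625), 2.107175827026367)
```

View pics/s11.png

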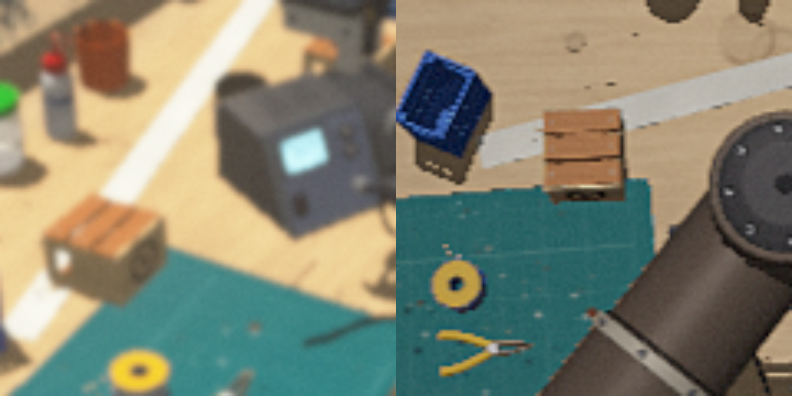

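View pics/side7.png

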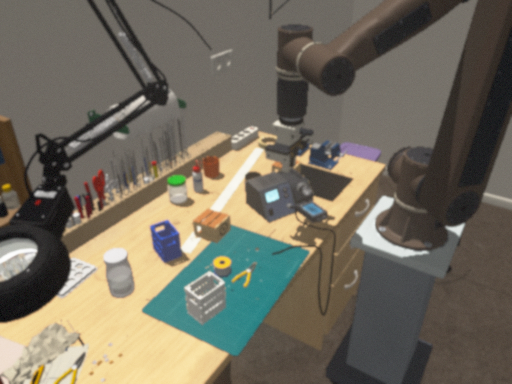

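The rim centre is at about (0.592, 0.381), which is −1.5 mm from the tape's centre line. The other rim is about 140 mm short, and nothing is touching. I'm handing in.

```bash
python3 -c "
from h import *
print(close_job())"
```

```text
the job is handed in; nothing more can be done
None
```

I pushed the left crate over onto its back, then the right one. The ring was on the left crate's underside, so I pushed that crate on to the tape, backed the arm away and handed in at about 14.7 s.

**Final checks from the top camera:**
- **Stamped (left) crate:** it lies on its back at about 2° yaw. Its rim centre is at about (0.592, 0.381) m, roughly 1.5 mm short of the tape's centre line (the limit is 22 mm).
- **Right crate:** it lies flat, with its rim about 140 mm short of the line.
- **Other things on the desk:** the reel and pliers looked unmoved, as did the parts I could see of the jar and tray. I judged this by eye and did not measure it. The robot was touching nothing.

**One disagreement:** the tape measured about 0.256 rad of turn in the image, not the 0.10–0.18 rad stated. I went by the tape as seen. If the line used for judging were turned only 0.18 rad about the same centre, the rim would be about 21 mm short, just inside the limit. A smaller angle would fail.

**Not checked:** I never got a clear view of the right crate's underside. That it has no stamp follows only from the ring seen on the left one.

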